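# Sort the inspected components and turn off the microscope light

### The job

Clear the inspection station: lay the two finned heat sinks, fins up, in the wide shallow tray and stand the capacitor can upright in the square, deeper tote; one of the three pieces is under the microscope head and must be taken out from under it at a slant without striking the microscope. Only when all three are sorted, turn the dimmer knob on the sloping light controller anticlockwise to its end stop. Leave the remote, the mouse and the clear roll where they are.

Things in the scene. Friction and masses are not known exactly. Their poses are not given: they have to be found in the camera images.
- heatsink_a: finned aluminium heat sink, a block 100 (x) by 44 (y) by 32 (z) mm, fins up and along x; origin at the centre of its underside; about 0.2 kg; loose, lies on the table
- heatsink_b: finned aluminium heat sink, a block 100 (x) by 44 (y) by 32 (z) mm, fins up and along x; origin at the centre of its underside; about 0.2 kg; loose, lies on the table
- capacitor: aluminium capacitor can, upright smooth cylinder 50 mm in diameter and 80 mm tall with two small screw terminals on top; origin at the centre of its underside; about 0.2 kg; loose, stands on the table
- tray: fixed black plastic rectangular shallow tray, 160 (x) by 240 (y) mm outside and 28 mm high, origin at the centre of its underside, walls and floor 4 mm thick; takes both heat sinks side by side
- tote: fixed black plastic square tote, 160 by 160 mm outside and 55 mm high, origin at the centre of its underside, walls and floor 4 mm thick; takes the capacitor
- microscope: fixed black microscope; origin on the table straight under its head, where one of the three pieces is. Head: vertical drum 74 mm across, 240 to 355 mm above the table; a bar 32 mm wide, 301 to 329 mm high, runs from it to a 36 mm square column at (170, 130) mm in this frame, on a foot 130 mm square and 10 mm high. The grey 150 mm disc under the head is only a flat mark
- controller: fixed grey light controller, 120 mm wide and about 120 mm high, origin at the centre of its underside; its panel slopes: it faces up and towards its -x, the panel's normal being 0.6 rad (34 degrees) from vertical
- dimmer_grip (a point): point to grip the dimmer, on its axis: black knob with a bar grip 57 mm long (this point's x), 14 mm thick (y), 32 mm high, on a 60 mm disc. z is the knob's axis, out of the panel, 0.6 rad from vertical; the axes turn with the knob. This point is 7 mm below the bar's top, 23 mm above the disc, 37 mm above the panel
- dimmer (a joint): angle of the dimmer knob, rad: 0 is the anticlockwise end stop (light off), and it grows clockwise seen from outside the panel, up to 3.3. Stiff: about 0.05 N m
- remote: small black remote control, 55 by 36 by 18 mm, loose bystander
- mouse: black computer mouse, 105 by 60 by 34 mm, loose bystander
- tape: clear roll, 84 mm across and 24 mm high, loose bystander

How it is judged:
By the outcome, as a careful person would: the job done as asked, in the order asked, and still so for the second after the job is handed in, with the robot touching nothing.
It also fails if it takes over 72 s, if anything falls off the work surface, if the arm or the gripper's body presses on something with over 40 N, if the wrist force passes 120 N, or if a joint passes its speed limit or range.

### The arm

A 6-joint arm with a two-finger parallel gripper is mounted at the origin on the work surface. World frame = base frame: x ahead of the robot, y to its left, z up, the work surface at z = 0. Lengths are in m, angles in degrees, forces in N, time in s.
With the tool pointing down it reaches from about 0.4 to 0.825 m from the base axis. Payload 7 kg.
Tool frame: the origin (TCP) lies between the finger pads; the fingertips stand 22 mm ahead of it and the grasp point (between the pads) lies 3 mm ahead of it; z points along the fingers, y is the line along which they close (so a half turn about z gives the same grasp; the last joint's range is limited). The gripper opens to 88 mm and grips with 3 to 60 N. Pads are 19 mm wide; open, the fingers measure 130 mm over their backs; the gripper's body (78 mm by 193 mm) begins 47 mm behind the grasp point.
Start: joints at [80.907, 20.546, 0.682, 0, -70.136, -16.507], TCP at [0.292, 0.609, 0.249] pointing down, gripper open.
Joint ranges: [-176.03, 176.03], [-82.01, 121.73], [-58.28, 71.71], [-173.87, 95.51], [-174.79, -0.11], [-173.66, 173.66]. Speed limits (degrees/s): [136.94, 136.94, 172.46, 180, 180, 180].

### API

Orientations are given as [roll, pitch, yaw] about the fixed x, y, z axes, in that order (R = Rz(yaw) Ry(pitch) Rx(roll)).
In Python, from plant import r, vision gives the robot as it stands.
- The arm moves only by the shell command python3 -m pendant 'ROWS' [FORCE]. ROWS is JSON, a list that holds one entry, the list of rows, each a list of 7 numbers: the shift along the tool's x, y, z scaled (see below), then the turn, a rotation vector about the tool's x, y, z scaled (see below), then the opening, from -1 (shut) to 1 (fully open). In form: [[[x, y, z, wx, wy, wz, fingers], ...]]. A call has exactly 8 rows; each row shifts and turns the commanded pose from where the row before left it, along the tool's axes as they then stand; what a row does not reach is not made up. The controller multiplies each number of a shift by 20 mm and each number of a turn by 4 degrees. A row lasts 1/10 s, in which the tool goes at most 50 mm and 8.59 degrees, less where a joint would pass 70% of its speed; a pose out of reach is approached as far as the arm can. A call with a number of a shift or a turn outside -1 to 1 is refused whole. A call with a gripper value outside its range is refused whole. The fingers move at their own pace and stop on an object; FORCE is the grip in N (left out, the last holds). Time passes only in rows, so rows that do not move let the fingers close, or fill a call up. It gives the time, the measured TCP pose, the force, the opening and the grip force at its end, in the units of the state.
- r.get_state(): the state, without advancing time (a new reading comes with each control period).
- vision.capture(name): name is "scene" or "top"; returns a dict with "frame" (420x560x3 uint8, blue, green, red), "depth" (420x560 float32, m along the optical axis (not along the pixel's ray), 0 where there is no reading), "camera_matrix" (3x3 intrinsics, pixels), "extrinsics" (4x4, takes a point from world to camera coordinates). Camera axes: x right, y up, looking along -z (the intrinsics and any distortion apply to the point x, -y, -z); pixel columns grow to the right and rows downward; lengths in m; the calibration is good to about 2 mm. A picture is of the moment at which its call begins.
- r.close_job(): hands the job in; it is judged then, once.
The state is a dict: "time_s": time; "joints": joint angles; "qd": joint speeds; "joint_torque": joint torques, N m; "tcp_pos": TCP position; "eef_rot": TCP orientation; "contact_force": force on the tool from outside, world axes, zero at the start; "moment": the same for the moment, N m; "gripper_width": finger opening in m; "gripper_force": force on a finger pad.
Only numpy, scipy, OpenCV 4.12 (cv2) and the standard library are available. Lean on these libraries where they do the work, as an engineer would, in place of code of your own. Each camera call takes 0.05 s, during which the arm holds its last target. There are 200 camera calls.

## Working session

There is one attempt and no reset: what is moved stays moved. The work goes in short steps, Python scripts to look and compute and a shell command to move; the robot and the scene stay as the last step left them, time stands still between calls to the robot, and variables do not carry over. Pictures are saved under pics/ and viewed, at most 10 in all, crops included, and the job is handed in when it is done.

```bash
ls; mkdir -p pics; cat > h.py <<'E'
import numpy as np, cv2
from plant import r, vision
def cap(n): 
    c=vision.capture(n); return c
def pts(c):
    K=c["camera_matrix"];E=c["extrinsics"];d=c["depth"]
    v,u=np.mgrid[:d.shape[0],:d.shape[1]]
    x=(u-K[0,2])/K[0,0]*d;y=(v-K[1,2])/K[1,1]*d
    P=np.stack([x,-y,-d,np.ones_like(d)],-1)@np.linalg.inv(E).T
    P[d==0]=np.nan
    return P[...,:3]
E
python3 - <<'E'
from h import *
for n in("scene","top"):
    c=cap(n); cv2.imwrite(f"pics/{n}0.png",c["frame"]); np.savez(f"{n}0.npz",**c)
    print(n,c["camera_matrix"].round(1).tolist(),np.linalg.inv(c["extrinsics"]).round(3).tolist(), (c["depth"]==0).mean())
print(r.get_state())
E
```

```text
pics
scene [[456.7, 0.0, 271.2], [0.0, 456.7, 212.4], [0.0, 0.0, 1.0]] [[-0.127, -0.688, 0.715, 1.437], [0.992, -0.086, 0.093, 0.138], [-0.002, 0.721, 0.693, 0.939], [0.0, 0.0, 0.0, 1.0]] 0.003822278911564626
top [[528.9, 0.0, 281.9], [0.0, 528.9, 207.5], [0.0, 0.0, 1.0]] [[-0.006, 0.993, -0.116, 0.397], [-1.0, -0.004, 0.018, 0.018], [0.018, 0.117, 0.993, 1.4], [0.0, 0.0, 0.0, 1.0]] 0.004000850340136054
{'time_s': 0.1, 'joints': array([ 8.09056137e+01,  2.05856785e+01,  6.38947111e-01, -1.76248826e-02,
       -7.01374439e+01, -1.65057667e+01]), 'qd': array([-0.01248049,  0.04689768,  0.11391788, -0.04490325, -0.06880252,
        0.03915397]), 'joint_torque': array([-2.73590602e-03, -5.84161127e+01,  2.93753529e+01,  7.01564088e+00,
        1.02105516e-02, -4.75829825e-05]), 'tcp_pos': array([0.29151697, 0.60834244, 0.2477348 ]), 'eef_rot': array([ 1.79914586e+02, -8.03057815e-03, -2.56061475e+01]), 'contact_force': array([ 0.47085082,  0.25460858, -0.78173637]), 'moment': array([0.02289914, 0.02821174, 0.01747057]), 'gripper_force': 0.0, 'gripper_width': 0.0874073868090272}
```

View pics/scene0.png

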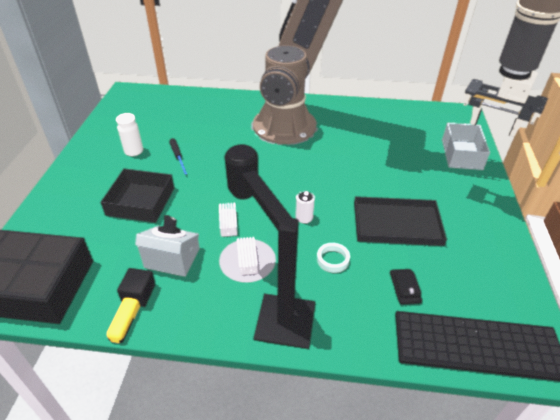

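View pics/top0.png

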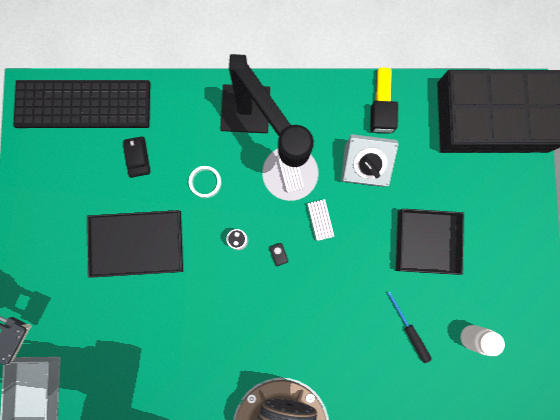

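The scene view shows one heat sink (247,256) on the disc under the microscope head, and the other at (228,218). The capacitor is at (305,206), the tray at (398,220) and the tote at (139,195). In the top view the free heat sink is at (320,220), the microscope one at (291,175), the capacitor at (237,239), the tray at (135,243), the tote at (430,241), the knob at (370,164) and the microscope head at (295,145).

```bash
cat > m.py <<'E'
from h import *
def load(n): return dict(np.load(f"{n}0.npz"))
def rect(P,m):
    q=P[m][:,:2]*1000; q=q[~np.isnan(q).any(1)].astype(np.float32)
    (c,s,a)=cv2.minAreaRect(q); return np.round(c,1),np.round(s,1),round(a,1),len(q)
boxes={"top":dict(hsA=(300,195,340,245),hsB=(270,150,312,200),cap=(220,222,255,256),tray=(80,203,190,282),tote=(390,203,470,280),remote=(266,240,292,270),tape=(185,160,225,202),head=(270,120,320,170),ctrl=(338,128,402,190),mouse=(118,132,155,180)),
"scene":dict(hsA=(212,198,243,238),hsB=(230,232,264,278),cap=(292,188,318,226),tray=(350,192,450,248),tote=(100,168,178,222),head=(222,143,262,200),ctrl=(132,212,202,276))}
for n in("top","scene"):
    c=load(n);P=pts(c);Z=P[...,2];
    print(n,"table z",np.nanmedian(Z[c["frame"][...,1]>c["frame"][...,2].astype(int)+60]))
    for k,(u0,v0,u1,v1) in boxes[n].items():
        m=np.zeros(Z.shape,bool);m[v0:v1,u0:u1]=1
        z=Z[m&(Z>.006)]; 
        lo,hi={"hsA":(.024,.04),"hsB":(.024,.04),"cap":(.06,.1),"tray":(.02,.04),"tote":(.045,.07),"remote":(.008,.03),"tape":(.015,.03),"head":(.34,.37),"ctrl":(.03,.3),"mouse":(.01,.05)}[k]
        print(k,"z pct",np.nanpercentile(z,[5,50,95]).round(4),*rect(P,m&(Z>lo)&(Z<hi)))
E
python3 m.py
python3 - <<'E'
from m import *
E
cat >> m.py <<'E'
E
python3 - <<'E'
from h import *
c=dict(np.load("top0.npz"));s=dict(np.load("scene0.npz"))
a=cv2.resize(c["frame"][120:275,215:405],None,fx=4,fy=3.8,interpolation=cv2.INTER_CUBIC)
cv2.imwrite("pics/t1.png",a)
a=cv2.resize(s["frame"][185:285,130:265],None,fx=5.5,fy=5.5,interpolation=cv2.INTER_CUBIC)
cv2.imwrite("pics/s1.png",a)
E
```

```text
top table z -0.001014718809516646
hsA z pct [0.0067 0.027  0.0343] [ 526.8 -106.7] [99.9 44.7] 13.4 331
hsB z pct [0.0071 0.2723 0.3538] [653.5 -29.8] [96.2 44.2] 14.5 203
cap z pct [0.0253 0.0793 0.0846] [474.7 109.6] [47.8 47.9] 0.5 316
tray z pct [0.0062 0.0096 0.0294] [467.4 377.2] [160.1 242.4] 3.2 553
tote z pct [0.0063 0.0262 0.0559] [ 467.4 -389.8] [163. 160.] 86.1 512
remote z pct [0.0108 0.0164 0.0212] [437.5   2.8] [54.7 35.8] 20.5 285
tape z pct [0.0091 0.0212 0.0272] [629.8 198.2] [81.2 82.5] 1.7 290
head z pct [0.0328 0.3502 0.356 ] [655.7 -29.5] [69.7 72. ] 89.9 988
ctrl z pct [0.0329 0.0957 0.1185] [ 695.4 -234.9] [124.6 158.2] 81.5 2381
mouse z pct [0.0103 0.0296 0.0368] [702.1 380.5] [112.5  60.1] 10.9 835
scene table z 8.73922016009221e-06
hsA z pct [0.0066 0.0252 0.035 ] [ 529.  -105.6] [103.6  43.8] 13.1 188
hsB z pct [0.0064 0.0187 0.0344] [657.5 -28.4] [102.   43.8] 14.3 218
cap z pct [0.0118 0.0678 0.3298] [478.7 110.6] [48.1 48.1] 7.3 249
tray z pct [0.0062 0.0157 0.0291] [467.5 378.2] [168.3 241.1] 3.0 630
tote z pct [0.007  0.033  0.0564] [ 468.8 -388.4] [1
[... 727 characters left out ...]
.5] [69.7 72. ] 89.9 988
ctrl z pct [0.0329 0.0957 0.1185] [ 695.4 -234.9] [124.6 158.2] 81.5 2381
mouse z pct [0.0103 0.0296 0.0368] [702.1 380.5] [112.5  60.1] 10.9 835
scene table z 8.73922016009221e-06
hsA z pct [0.0066 0.0252 0.035 ] [ 529.  -105.6] [103.6  43.8] 13.1 188
hsB z pct [0.0064 0.0187 0.0344] [657.5 -28.4] [102.   43.8] 14.3 218
cap z pct [0.0118 0.0678 0.3298] [478.7 110.6] [48.1 48.1] 7.3 249
tray z pct [0.0062 0.0157 0.0291] [467.5 378.2] [168.3 241.1] 3.0 630
tote z pct [0.007  0.033  0.0564] [ 468.8 -388.4] [164.6 169.5] 86.0 533
head z pct [0.2631 0.3295 0.3558] [661.1 -27.3] [71.2 67.4] 88.6 645
ctrl z pct [0.0125 0.0738 0.1172] [ 642.9 -252. ] [268.9 173.4] 20.9 2329
```

View pics/t1.png

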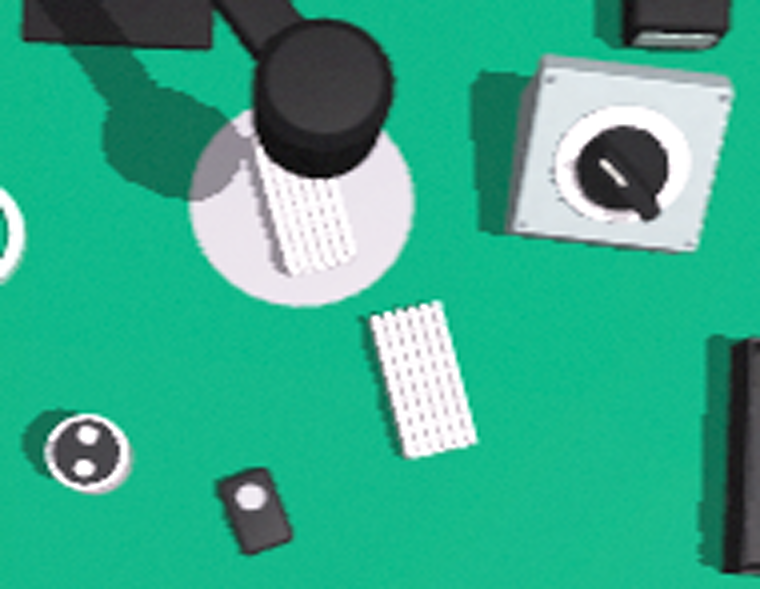

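View pics/s1.png

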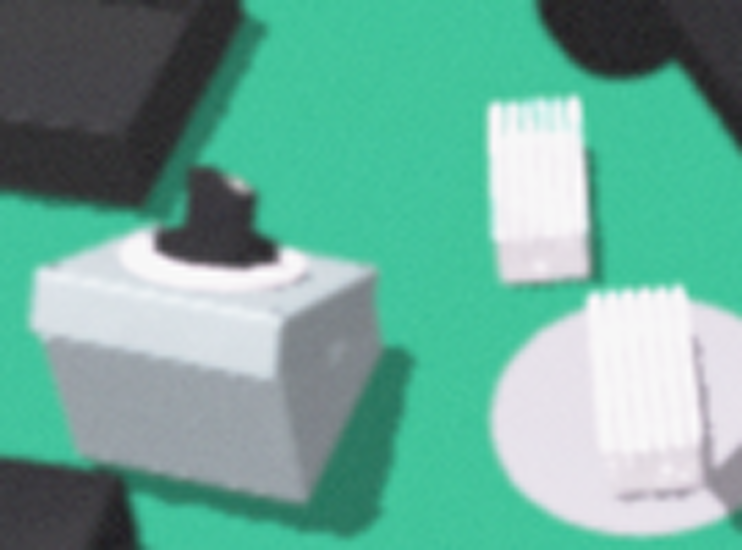

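The crops show that the knob's bar lies diagonally, from a white mark at (612,172) to a tip at (655,212) in the top crop. The controller panel faces the robot. Now I move towards the capacitor and turn the tool to yaw 0.

```bash
python3 -m pendant '[[[1,1,0,0,0,-0.8,1],[1,1,0,0,0,-0.8,1],[1,1,0,0,0,-0.8,1],[1,1,0,0,0,-0.8,1],[1,1,0,0,0,-0.8,1],[1,1,0,0,0,-0.8,1],[1,1,0,0,0,-0.8,1],[1,1,0,0,0,-0.8,1]]]' 30
python3 -m pendant '[[[0.2,1,0.3,0,0,0,1],[0.2,1,0.3,0,0,0,1],[0.2,1,0.3,0,0,0,1],[0.2,1,0.3,0,0,0,1],[0.2,1,0.3,0,0,0,1],[0.2,1,0.3,0,0,0,1],[0.2,1,0.3,0,0,0,1],[0.2,1,0.3,0,0,0,1]]]'
cat > g.py <<'E'
import sys
from h import *
from scipy.spatial.transform import Rotation as Ro
# usage: g.py x y z(mm, of TCP) roll pitch yaw -> shift units & rotvec units from current measured pose
a=[float(v) for v in sys.argv[1:]]
s=r.get_state();R=Ro.from_euler("xyz",s["eef_rot"],degrees=True);T=Ro.from_euler("xyz",a[3:],degrees=True)
print("t",s["time_s"],"j",s["joints"].round(1),"pos",(s["tcp_pos"]*1e3).round(1),s["eef_rot"].round(2))
d=np.array(a[:3])-s["tcp_pos"]*1e3
print("shift units in present axes",(R.inv().apply(d)/20).round(2),"in final axes",(T.inv().apply(d)/20).round(2),"turn",((R.inv()*T).as_rotvec(degrees=True)/4).round(2))
E
python3 g.py 476.5 110 140 180 0 0
```

```text
time_s: 0.9
tcp_pos: [0.4062, 0.4143, 0.2484]
eef_rot: [180.0, 0.0, 0.1]
contact_force: [0.4, 0.8, 0.1]
gripper_width: 0.0877
gripper_force: 0.0
time_s: 1.7
tcp_pos: [0.4381, 0.254, 0.2001]
eef_rot: [-180.0, -0.0, 0.0]
contact_force: [0.0, -1.1, 0.2]
gripper_width: 0.0878
gripper_force: 0.0
t 1.7 j [ 52.4   6.9 -24.3   0.  -58.8  37.6] pos [438.1 254.  200.1] [-1.8e+02 -0.0e+00  1.0e-02]
shift units in present axes [1.92 7.2  3.01] in final axes [1.92 7.2  3.01] turn [-0. -0.  0.]
```

```bash
python3 -m pendant '[[[0.24,0.9,0.35,0,0,0,1],[0.24,0.9,0.35,0,0,0,1],[0.24,0.9,0.35,0,0,0,1],[0.24,0.9,0.35,0,0,0,1],[0.24,0.9,0.35,0,0,0,1],[0.24,0.9,0.35,0,0,0,1],[0.24,0.9,0.35,0,0,0,1],[0.24,0.9,0.35,0,0,0,1]]]'
python3 -m pendant '[[[0,0,0.6,0,0,0,1],[0,0,0.6,0,0,0,1],[0,0,0.7,0,0,0,1],[0,0,0.7,0,0,0,1],[0,0,0.7,0,0,0,1],[0,0,0.7,0,0,0,1],[0,0,0.2,0,0,0,1],[0,0,0,0,0,0,1]]]'
python3 g.py 476.5 110 60 180 0 0
```

```text
time_s: 2.5
tcp_pos: [0.4763, 0.11, 0.1442]
eef_rot: [-180.0, -0.0, 0.0]
contact_force: [0.2, 0.3, 0.1]
gripper_width: 0.0875
gripper_force: 0.0
time_s: 3.3
tcp_pos: [0.4758, 0.1116, 0.0598]
eef_rot: [179.9, 0.1, 0.0]
contact_force: [-0.3, -0.5, 0.4]
gripper_width: 0.088
gripper_force: 0.0
t 3.3 j [ 36.3  15.5 -35.9   0.  -38.6  53.7] pos [475.8 111.6  59.8] [1.7994e+02 8.0000e-02 4.0000e-02]
shift units in present axes [ 0.04  0.08 -0.01] in final axes [ 0.04  0.08 -0.01] turn [0.02 0.02 0.01]
```

```bash
python3 -m pendant '[[[0,0,0,0,0,0,-1],[0,0,0,0,0,0,-1],[0,0,0,0,0,0,-1],[0,0,0,0,0,0,-1],[0,0,0,0,0,0,-1],[0,0,0,0,0,0,-1],[0,0,0,0,0,0,-1],[0,0,-0.3,0,0,0,-1]]]' 30
python3 -m pendant '[[[0,0,-0.8,0,0,0,-1],[0,0,-1,0,0,0,-1],[0,0,-1,0,0,0,-1],[0,0,-1,0,0,0,-1],[0,0.5,-1,0,0,0,-1],[0,1,-0.3,0,0,0,-1],[0,1,0,0,0,0,-1],[0,1,0,0,0,0,-1]]]'
python3 g.py 468 -389 165 180 0 0
```

```text
time_s: 4.1
tcp_pos: [0.4757, 0.1112, 0.0661]
eef_rot: [180.0, 0.1, -0.0]
contact_force: [-0.7, 0.6, -1.5]
gripper_width: 0.0496
gripper_force: 30.0
time_s: 4.9
tcp_pos: [0.4761, 0.0411, 0.1691]
eef_rot: [-180.0, -0.0, 0.0]
contact_force: [0.8, 0.8, -0.7]
gripper_width: 0.0497
gripper_force: 30.0
t 4.9 j [ 28.6   5.9 -30.   -0.  -54.   61.5] pos [476.1  41.1 169.1] [-1.7996e+02 -3.0000e-02  2.0000e-02]
shift units in present axes [-0.41 21.5   0.19] in final axes [-0.41 21.5   0.2 ] turn [-0.01 -0.01  0.  ]
```

```bash
python3 -m pendant '[[[0,1,0,0,0,0,-1],[0,1,0,0,0,0,-1],[0,1,0,0,0,0,-1],[0,1,0,0,0,0,-1],[0,1,0,0,0,0,-1],[0,1,0,0,0,0,-1],[0,1,0,0,0,0,-1],[0,1,0,0,0,0,-1]]]'
python3 -m pendant '[[[0,1,0,0,0,0,-1],[0,1,0,0,0,0,-1],[0,1,0,0,0,0,-1],[0,1,0,0,0,0,-1],[0,1,0,0,0,0,-1],[0,1,0,0,0,0,-1],[0,1,0,0,0,0,-1],[0,1,0,0,0,0,-1]]]'
python3 -m pendant '[[[-0.2,1,0,0,0,0,-1],[-0.2,1,0,0,0,0,-1],[0,1,0,0,0,0,-1],[0,1,0,0,0,0,-1],[0,1,0,0,0,0,-1],[0,0.5,0,0,0,0,-1],[0,0,0.6,0,0,0,-1],[0,0,1,0,0,0,-1]]]'
python3 g.py 468 -389 65 180 0 0
```

```text
time_s: 5.7
tcp_pos: [0.476, -0.1192, 0.1687]
eef_rot: [-180.0, 0.0, -0.0]
contact_force: [-0.4, 0.9, -2.1]
gripper_width: 0.0493
gripper_force: 30.0
time_s: 6.5
tcp_pos: [0.476, -0.2791, 0.1686]
eef_rot: [-180.0, 0.0, -0.0]
contact_force: [-0.2, 0.3, -1.3]
gripper_width: 0.0495
gripper_force: 30.0
time_s: 7.3
tcp_pos: [0.4688, -0.3885, 0.1368]
eef_rot: [180.0, -0.1, -0.0]
contact_force: [0.1, 0.6, -2.4]
gripper_width: 0.0495
gripper_force: 30.0
t 7.3 j [-21.3  19.6 -16.4  -0.  -53.9 111.3] pos [ 468.8 -388.5  136.8] [ 1.7996e+02 -1.2000e-01 -3.0000e-02]
shift units in present axes [-0.05  0.02  3.59] in final axes [-0.04  0.02  3.59] turn [ 0.01 -0.03 -0.01]
```

```bash
python3 -m pendant '[[[0,0,1,0,0,0,-1],[0,0,1,0,0,0,-1],[0,0,1,0,0,0,-1],[0,0,0.5,0,0,0,-1],[0,0,0,0,0,0,-1],[0,0,0,0,0,0,-1],[0,0,0,0,0,0,-1],[0,0,0,0,0,0,-1]]]'
python3 -m pendant '[[[0,0,0,0,0,0,0.6],[0,0,0,0,0,0,0.6],[0,0,0,0,0,0,0.6],[0,0,0,0,0,0,0.6],[0,0,0,0,0,0,0.6],[0,0,-0.7,0,0,0,0.6],[0,0,-1,0,0,0,0.6],[0,0,-1,0,0,0,0.6]]]'
python3 -m pendant '[[[0,0,-1,0,0,0,0.6],[0,-0.5,-1,0,0,0,1],[0.3,-1,-0.5,0,0,0,1],[0.3,-1,0,0,0,0,1],[0.3,-1,0,0,0,0,1],[0.3,-1,0,0,0,0,1],[0.3,-1,0,0,0,0,1],[0.3,-1,0,0,0,0,1]]]'
python3 g.py 527.5 -106 80 180 0 13.4
```

```text
time_s: 8.1
tcp_pos: [0.4686, -0.3885, 0.067]
eef_rot: [180.0, -0.0, 0.0]
contact_force: [-0.7, -0.1, -1.6]
gripper_width: 0.0496
gripper_force: 30.0
time_s: 8.9
tcp_pos: [0.4683, -0.3886, 0.122]
eef_rot: [180.0, 0.0, 0.0]
contact_force: [0.6, -0.7, 0.5]
gripper_width: 0.0699
gripper_force: 0.0
time_s: 9.7
tcp_pos: [0.5047, -0.2577, 0.1719]
eef_rot: [180.0, -0.1, 0.0]
contact_force: [0.5, -1.0, -0.5]
gripper_width: 0.0874
gripper_force: 0.0
t 9.7 j [ -7.3  14.  -19.3   0.  -56.6  97.3] pos [ 504.7 -257.7  171.9] [ 1.7998e+02 -7.0000e-02  0.0000e+00]
shift units in present axes [ 1.14 -7.59  4.59] in final axes [ 2.87 -7.12  4.59] turn [ 0.01 -0.02 -3.35]
```

```bash
python3 -m pendant '[[[0.15,-0.95,0.1,0,0,0,1],[0.15,-0.95,0.1,0,0,0,1],[0.15,-0.95,0.2,0,0,0,1],[0.15,-0.95,0.2,0,0,0,1],[0.15,-0.95,0.2,0,0,0,1],[0.15,-0.95,0.2,0,0,0,1],[0.15,-0.95,0.3,0,0,0,1],[0.1,-0.95,0.3,0,0,0,1]]]'
python3 -m pendant '[[[0,0,0.5,0,0,-1,1],[0,0,0.5,0,0,-1,1],[0,0,0.5,0,0,-1,1],[0,0,0.5,0,0,-0.35,1],[0,0,0.5,0,0,0,1],[0,0,0.5,0,0,0,1],[0,0,0,0,0,0,1],[0,0,0,0,0,0,1]]]'
python3 g.py 527.5 -106 27 180 0 13.4
python3 - <<'E'
from h import *
c=cap("top");f=c["frame"];np.savez("top1.npz",**c)
cv2.imwrite("pics/t2.png",np.hstack([cv2.resize(f[200:282,385:475],None,fx=4,fy=4),cv2.resize(f[130:260,275:385],(360,328))[:,:]]))
E
```

```text
time_s: 10.5
tcp_pos: [0.5278, -0.1057, 0.1396]
eef_rot: [-180.0, -0.1, 0.0]
contact_force: [-0.7, 0.4, -0.4]
gripper_width: 0.0875
gripper_force: 0.0
time_s: 11.3
tcp_pos: [0.5273, -0.1066, 0.0784]
eef_rot: [180.0, 0.0, 13.4]
contact_force: [-0.5, -0.2, 0.8]
gripper_width: 0.0879
gripper_force: 0.0
t 11.3 j [  9.5  17.8 -28.8   0.  -43.4  93.9] pos [ 527.3 -106.6   78.4] [1.800e+02 3.000e-02 1.336e+01]
shift units in present axes [ 0.02 -0.03  2.57] in final axes [ 0.02 -0.03  2.57] turn [ 0.    0.01 -0.01]
```

View pics/t2.png

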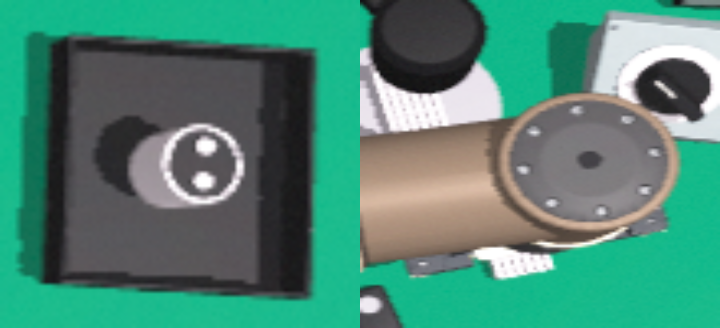

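The tote half shows the capacitor standing upright inside it, with its top at (203,163). The other half shows the gripper straddling heat sink A. Next I grip A and carry it to the tray.

```bash
python3 -m pendant '[[[0,0,0.8,0,0,0,1],[0,0,0.8,0,0,0,1],[0,0,0.7,0,0,0,1],[0,0,0.3,0,0,0,1],[0,0,0,0,0,0,-1],[0,0,0,0,0,0,-1],[0,0,0,0,0,0,-1],[0,0,0,0,0,0,-1]]]' 35
python3 -m pendant '[[[0,0,0,0,0,0,-1],[0,0,0,0,0,0,-1],[0,0,-0.5,0,0,0,-1],[-0.3,0,-1,0,0,0,-1],[-0.7,0,-1,0,0,0.85,-1],[-0.7,0,-1,0,0,0.85,-1],[-0.7,0,-0.5,0,0,0.85,-1],[-0.6,0,0,0,0,0,-1]]]'
python3 g.py 464.6 429.9 105 180 0 3.2
```

```text
time_s: 12.15
tcp_pos: [0.5278, -0.1064, 0.0273]
eef_rot: [180.0, -0.1, 13.4]
contact_force: [0.0, 0.2, -0.7]
gripper_width: 0.0613
gripper_force: 0.0
time_s: 12.95
tcp_pos: [0.4683, -0.1158, 0.1084]
eef_rot: [-180.0, -0.2, 3.1]
contact_force: [0.3, -0.5, -2.2]
gripper_width: 0.0439
gripper_force: 35.0
t 12.95 j [  9.5  10.7 -33.9   0.  -45.2  83.6] pos [ 468.3 -115.8  108.4] [-179.99   -0.18    3.15]
shift units in present axes [  1.31 -27.26   0.18] in final axes [  1.34 -27.25   0.17] turn [-0.   -0.05 -0.01]
```

```bash
python3 -m pendant '[[[0,-1,0,0,0,0,-1],[0,-1,0,0,0,0,-1],[0,-1,0,0,0,0,-1],[0,-1,0,0,0,0,-1],[0,-1,0,0,0,0,-1],[0,-1,0,0,0,0,-1],[0,-1,0,0,0,0,-1],[0,-1,0,0,0,0,-1]]]'
python3 -m pendant '[[[0,-1,0,0,0,0,-1],[0,-1,0,0,0,0,-1],[0,-1,0,0,0,0,-1],[0,-1,0,0,0,0,-1],[0,-1,0,0,0,0,-1],[0,-1,0,0,0,0,-1],[0,-1,0,0,0,0,-1],[0,-1,0,0,0,0,-1]]]'
python3 -m pendant '[[[0.2,-1,0,0,0,0,-1],[0.2,-1,0,0,0,0,-1],[0.2,-1,0,0,0,0,-1],[0.2,-1,0,0,0,0,-1],[0.2,-1,0,0,0,0,-1],[0.2,-1,0,0,0,0,-1],[0.1,-1,0,0,0,0,-1],[0,-1,0,0,0,0,-1]]]'
python3 -m pendant '[[[0,-1,0,0,0,0,-1],[0,-1,0,0,0,0,-1],[0,-1,0,0,0,0,-1],[0,-0.25,0.6,0,0,0,-1],[0,0,0.9,0,0,0,-1],[0,0,0.9,0,0,0,-1],[0,0,0.7,0,0,0,-1],[0,0,0.2,0,0,0,-1]]]'
python3 g.py 464.6 429.9 32 180 0 3.2
```

```text
time_s: 13.75
tcp_pos: [0.4585, 0.0446, 0.1061]
eef_rot: [180.0, 0.1, 3.3]
contact_force: [0.4, -0.2, -1.7]
gripper_width: 0.0438
gripper_force: 35.0
time_s: 14.55
tcp_pos: [0.4496, 0.2042, 0.1061]
eef_rot: [180.0, 0.1, 3.3]
contact_force: [0.5, 0.2, -1.8]
gripper_width: 0.0436
gripper_force: 35.0
time_s: 15.35
tcp_pos: [0.4675, 0.3665, 0.1064]
eef_rot: [180.0, 0.0, 3.2]
contact_force: [0.3, -0.9, -1.2]
gripper_width: 0.0435
gripper_force: 35.0
time_s: 16.15
tcp_pos: [0.4629, 0.4287, 0.0383]
eef_rot: [179.8, 0.1, 3.2]
contact_force: [-0.6, -0.1, -2.4]
gripper_width: 0.044
gripper_force: 35.0
t 16.15 j [ 60.5  28.  -18.4  -0.  -43.8  32.7] pos [462.9 428.7  38.3] [1.7984e+02 1.2000e-01 3.1800e+00]
shift units in present axes [ 0.09 -0.05  0.32] in final axes [ 0.09 -0.05  0.32] turn [ 0.04  0.03 -0.01]
```

```bash
python3 -m pendant '[[[0,0,0.3,0,0,0,-1],[0,0,0,0,0,0,-1],[0,0,0,0,0,0,-1],[0,0,0,0,0,0,0.4],[0,0,0,0,0,0,0.4],[0,0,0,0,0,0,0.4],[0,0,0,0,0,0,0.4],[0,0,-0.2,0,0,0,0.4]]]'
python3 -m pendant '[[[0,0,-0.7,0,0,0,0.4],[0,0,-1,0,0,0,0.4],[0,0,-1,0,0,0,0.4],[0,0,-1,0,0,0,0.4],[0,0.7,-1,0,0,0,1],[0,1,-0.5,0,0,0,1],[0,1,0,0,0,0,1],[0,1,0,0,0,0,1]]]'
python3 -m pendant '[[[0,1,0,0,0,0,1],[0,1,0,0,0,0,1],[0,1,0,0,0,0,1],[0,1,0,0,0,0,1],[0,1,0,0,0,0,1],[0,1,0,0,0,0,1],[0,1,0,0,0,0,1],[0,1,0,0,0,0,1]]]'
python3 -m pendant '[[[0,1,0,0,0,-0.7,1],[0,1,0,0,0,-0.7,1],[0,1,0,0,0,-0.7,1],[0,1,0,0,0,-0.7,1],[0,1,0,0,0,0,1],[0,1,0,0,0,0,1],[0,1,0,0,0,0,1],[0,1,0,0,0,0,1]]]'
python3 g.py 584 -47 104 180 -40 14.4
```

```text
time_s: 16.95
tcp_pos: [0.4635, 0.4295, 0.0384]
eef_rot: [180.0, 0.0, 3.2]
contact_force: [-0.3, 0.0, 0.5]
gripper_width: 0.0614
gripper_force: 0.0
time_s: 17.75
tcp_pos: [0.4675, 0.3538, 0.1424]
eef_rot: [-180.0, 0.0, 3.2]
contact_force: [0.1, -1.1, -0.6]
gripper_width: 0.0854
gripper_force: 0.0
time_s: 18.55
tcp_pos: [0.4768, 0.1945, 0.1426]
eef_rot: [-180.0, -0.0, 3.2]
contact_force: [-0.1, -1.0, -0.4]
gripper_width: 0.0876
gripper_force: 0.0
time_s: 19.35
tcp_pos: [0.507, 0.0379, 0.1426]
eef_rot: [-180.0, -0.0, 14.4]
contact_force: [-0.1, 0.0, -0.1]
gripper_width: 0.0876
gripper_force: 0.0
t 19.35 j [ 26.4  10.6 -28.4   0.  -51.   78. ] pos [507.   37.9 142.6] [-1.80e+02 -1.00e-02  1.44e+01]
shift units in present axes [2.68 5.07 1.93] in final axes [0.81 5.07 3.2 ] turn [-0. 10.  0.]
```

```bash
python3 -m pendant '[[[0,0.6,0,0,1,0,1],[0,0.6,0,0,1,0,1],[0,0.6,0,0,1,0,1],[0,0.6,0,0,1,0,1],[0,0.6,0,0,1,0,1],[0,0.6,0,0,1,0,1],[0,0.6,0,0,1,0,1],[0,0.6,0,0,1,0,1]]]'
python3 -m pendant '[[[0,0.3,0,0,1,0,1],[0,0,0,0,1,0,1],[0.4,0,0,0,0,0,1],[0.4,0,0.8,0,0,0,1],[0,0,0.8,0,0,0,1],[0,0,0.8,0,0,0,1],[0,0,0.8,0,0,0,1],[0,0,0,0,0,0,1]]]'
python3 g.py 645.8 -31.5 27.5 180 -40 14.4
python3 - <<'E'
from h import *
c=cap("scene");f=c["frame"];np.savez("scene2.npz",**c);P=pts(c)
m=np.zeros(f.shape[:2],bool);m[192:248,350:450]=1;m&=(P[...,2]>.03)&(P[...,2]<.05)
q=P[m][:,:2].astype(np.float32)*1000;print(len(q),cv2.minAreaRect(q),np.median(P[...,2][m]))
cv2.imwrite("pics/s2.png",cv2.resize(f[100:290,190:460],None,fx=2.9,fy=2.9,interpolation=cv2.INTER_CUBIC))
E
```

```text
time_s: 20.15
tcp_pos: [0.5304, -0.0547, 0.1431]
eef_rot: [179.9, -32.2, 14.4]
contact_force: [0.3, -0.3, -1.0]
gripper_width: 0.0878
gripper_force: 0.0
time_s: 20.95
tcp_pos: [0.5831, -0.053, 0.1016]
eef_rot: [179.7, -37.9, 14.3]
contact_force: [0.2, 0.2, -0.0]
gripper_width: 0.0873
gripper_force: 0.0
t 20.95 j [  9.8  10.3 -37.7 -29.6  -4.8 123. ] pos [583.1 -53.  101.6] [179.68 -37.86  14.25]
shift units in present axes [ 0.33 -0.3   4.95] in final axes [ 0.15 -0.26  4.96] turn [ 0.1   0.54 -0.03]
320 ((471.8243408203125, 377.3930358886719), (160.78106689453125, 237.3819580078125), 3.0593626499176025) 0.0345860746097984
```

View pics/s2.png

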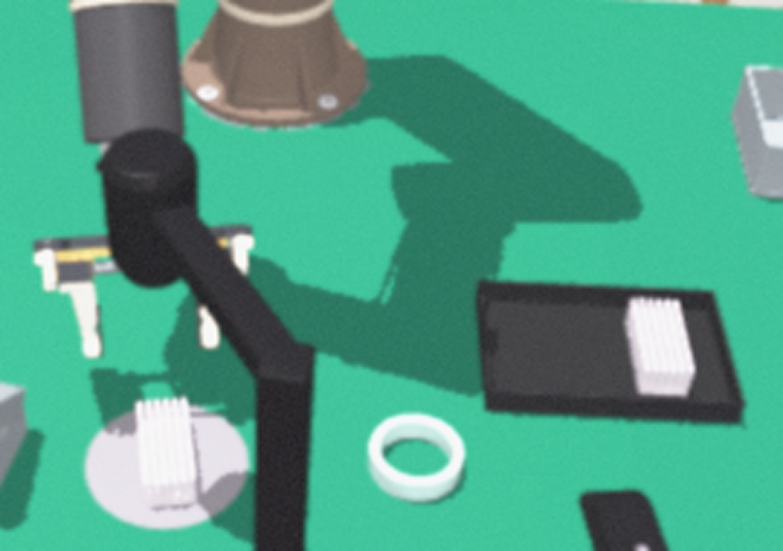

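The picture shows heat sink A flat, fins up, in the tray's right half at (660,345). The open fingers are at (90,350) and (210,345), just behind heat sink B at (165,450), and clear of the head. The wrist is close to its singular posture (j5 is −4.8), so I work out the best slant from the logged joint data.

```bash
python3 - <<'E'
import numpy as np
from scipy.optimize import fsolve
D=np.array([(20.546,.682,np.hypot(.2915,.6083),.2477),(6.9,-24.3,np.hypot(.4381,.254),.2001),(15.5,-35.9,np.hypot(.4758,.1116),.0598),(19.6,-16.4,np.hypot(.4688,.3885),.1368),(17.8,-28.8,np.hypot(.5273,.1066),.0784),(10.7,-33.9,np.hypot(.4683,.1158),.1084),(28,-18.4,np.hypot(.4629,.4287),.0383)])
j2,j3=np.radians(D[:,0]),np.radians(D[:,1]);f=j2-j3;off=.192
rho=np.sqrt(D[:,2]**2-off**2);n=len(D);O=np.zeros(n);I=np.ones(n)
A=np.r_[np.c_[np.sin(j2),np.cos(f),-np.sin(f),I,O],np.c_[np.cos(j2),-np.sin(f),-np.cos(f),O,I]]
s,res,_,_=np.linalg.lstsq(A,np.r_[rho,D[:,3]],rcond=None);print(s.round(4),np.abs(A@s-np.r_[rho,D[:,3]]).max())
L1,a,b,c,h=s
# tilted sample -> T
def fk(j2,f): return L1*np.sin(j2)+a*np.cos(f)-b*np.sin(f)+c, L1*np.cos(j2)-a*np.sin(f)-b*np.cos(f)+h
w=fk(np.radians(10.3),np.radians(48)); rt=np.sqrt(.5831**2+.053**2-off**2); t=np.radians(37.9)
print("T from r",(rt-w[0])/np.sin(t),"from z",(.1016-w[1])/(1-np.cos(t)))
T=(.1016-w[1])/(1-np.cos(t))
for td in(20,25,30,35):
  for u,z in((-22,28),(-22,60),(-70,110),(-150,110)):
    t=np.radians(td);r=np.sqrt((.6555+u*.9686e-3)**2+(-.029+u*.2487e-3)**2-off**2)
    q=fsolve(lambda q:np.subtract(fk(*q),(r-T*np.sin(t),z/1e3+T*np.cos(t)-T)),[.3,.8]);q=np.degrees(q)
    print(td,u,z,"j2 %.1f j3 %.1f j5 %.1f"%(q[0],q[0]-q[1],-(90-td-q[1])))
E
```

```text
[ 5.992e-01  4.631e-01  2.000e-04  1.200e-03 -1.553e-01] 0.0011468093790980571
T from r 0.22002878821297808 from z 0.05525277495042516
20 -22 28 j2 28.0 j3 -20.9 j5 -21.1
20 -22 60 j2 25.6 j3 -19.5 j5 -24.9
20 -70 110 j2 18.5 j3 -22.9 j5 -28.6
20 -150 110 j2 12.2 j3 -32.2 j5 -25.7
25 -22 28 j2 27.8 j3 -21.6 j5 -15.6
25 -22 60 j2 25.4 j3 -20.2 j5 -19.4
25 -70 110 j2 18.3 j3 -23.5 j5 -23.2
25 -150 110 j2 11.9 j3 -32.8 j5 -20.3
30 -22 28 j2 27.7 j3 -22.2 j5 -10.1
30 -22 60 j2 25.3 j3 -20.8 j5 -13.9
30 -70 110 j2 18.1 j3 -24.2 j5 -17.7
30 -150 110 j2 11.8 j3 -33.4 j5 -14.8
35 -22 28 j2 27.7 j3 -22.8 j5 -4.5
35 -22 60 j2 25.2 j3 -21.5 j5 -8.3
35 -70 110 j2 18.0 j3 -24.8 j5 -12.2
35 -150 110 j2 11.7 j3 -34.0 j5 -9.3
```

```bash
python3 - <<'E'
from h import *
from scipy.spatial.transform import Rotation as Ro
s=r.get_state();R=Ro.from_euler("xyz",s["eef_rot"],degrees=True)
Q=[]
for n in("scene","top"):
    P=pts(cap(n)).reshape(-1,3);P=P[~np.isnan(P).any(1)]
    hd=np.hypot(P[:,0]-.658,P[:,1]+.029)<.05
    Q.append(P[(P[:,2]>.06)&(P[:,0]<.64)&(P[:,0]>.2)&(abs(P[:,1]+.05)<.3)&~hd])
for n,P in zip(("scene","top"),Q):
    t=R.inv().apply(P-s["tcp_pos"])*1e3
    print(n)
    for lo in range(-500,20,40):
        m=(t[:,2]>lo)&(t[:,2]<=lo+40)&(abs(t[:,1])<130)
        if m.sum()>5: print(lo,m.sum(),"x",np.percentile(t[m,0],[1,99]).round(),"y",np.percentile(t[m,1],[1,99]).round())
E
```

```text
scene
-500 154 x [ 74. 128.] y [-130. -110.]
-460 129 x [ 98. 128.] y [-130. -115.]
-420 851 x [ 14. 128.] y [-129.   46.]
-380 1311 x [ 13. 140.] y [-128.   46.]
-340 1333 x [ 14. 133.] y [-129.   46.]
-300 609 x [ 5. 51.] y [-46.  46.]
-260 580 x [ 7. 50.] y [-45.  45.]
-220 569 x [ 6. 50.] y [-45.  45.]
-180 129 x [ 5. 50.] y [-44.  44.]
-100 371 x [-28.  44.] y [-94.  93.]
-60 213 x [-22.  42.] y [-87.  87.]
-20 169 x [-9. 16.] y [-59.  62.]
top
-500 196 x [ 77. 125.] y [-130. -110.]
-460 644 x [-32. 124.] y [-129.   34.]
-420 3798 x [-41. 123.] y [-126.   44.]
-380 1345 x [ 23. 138.] y [-128.   43.]
-340 425 x [ 12. 126.] y [-115.   49.]
-300 362 x [21. 48.] y [-37.  41.]
-260 466 x [11. 47.] y [-44.  43.]
-220 443 x [ 4. 46.] y [-45.  41.]
-180 385 x [-35.  45.] y [-50.  37.]
-140 146 x [-14.  39.] y [-50.  17.]
-100 1640 x [-37.  39.] y [-95.  95.]
-60 189 x [-28.  40.] y [-87.  86.]
-20 74 x [-8. 12.] y [-59.  59.]
```

```bash
python3 -m pendant '[[[0,-0.1,0,0,-0.7,0,1],[0,-0.1,0,0,-0.7,0,1],[0,-0.1,0,0,-0.8,0,1],[0,0,0,0,-0.8,0,1],[0,0,0,0,0,0,1],[0,0,0,0,0,0,1],[0,0,0,0,0,0,1],[0,0,0,0,0,0,1]]]' 40
python3 g.py 631.3 -35.2 28 180 -26 14.4
```

```text
time_s: 21.9
tcp_pos: [0.5795, -0.0567, 0.1019]
eef_rot: [179.6, -27.7, 14.1]
contact_force: [0.6, -0.6, -0.4]
gripper_width: 0.0875
gripper_force: 0.0
t 21.9 j [ 13.8  10.4 -43.8   1.4  -8.1  89. ] pos [579.5 -56.7 101.9] [179.64 -27.69  14.14]
shift units in present axes [ 0.74 -0.44  4.56] in final axes [ 0.88 -0.4   4.54] turn [ 0.12 -0.42 -0.06]
```

```bash
python3 -m pendant '[[[0.1,-0.15,0,0.04,-0.4,0,1],[0.1,-0.15,0.2,0.04,-0.3,0,1],[0.1,-0.1,0.4,0.04,-0.2,0,1],[0.2,0,0.5,0,0,0,1],[0.2,0,0.5,0,0,0,1],[0.1,0,0.4,0,0,0,1],[0,0,0.3,0,0,0,1],[0,0,0,0,0,0,1]]]'
python3 g.py 631.3 -35.2 28 180 -25 14.4
```

```text
time_s: 22.7
tcp_pos: [0.61, -0.0406, 0.0652]
eef_rot: [-179.9, -23.9, 14.2]
contact_force: [-0.1, -0.5, -0.7]
gripper_width: 0.0875
gripper_force: 0.0
t 22.7 j [ 14.5  17.  -38.9   0.2 -10.2  89.5] pos [610.  -40.6  65.2] [-179.89  -23.93   14.15]
shift units in present axes [0.25 0.   2.15] in final axes [0.21 0.   2.15] turn [-0.    0.27 -0.06]
```

```bash
python3 -m pendant '[[[0.05,0,0.5,0,0,0,1],[0.1,0,0.6,0,0,0,1],[0.1,0,0.6,0,0,0,1],[0,0,0.4,0,0,0,1],[0,0,0,0,0,0,1],[0,0,0,0,0,0,1],[0,0,0,0,0,0,1],[0,0,0,0,0,0,1]]]' 40
python3 g.py 631.3 -35.2 28 180 -24 14.4
python3 - <<'E'
from h import *
f=cap("scene")["frame"]
cv2.imwrite("pics/s3.png",cv2.resize(f[130:290,170:330],None,fx=3.7,fy=3.7,interpolation=cv2.INTER_CUBIC))
E
```

```text
time_s: 23.5
tcp_pos: [0.6316, -0.0351, 0.031]
eef_rot: [-179.9, -24.1, 14.2]
contact_force: [0.3, 0.3, 0.1]
gripper_width: 0.0878
gripper_force: 0.0
t 23.5 j [ 14.5  21.9 -38.    0.2  -5.9  89.5] pos [631.6 -35.1  31. ] [-179.9   -24.1    14.17]
shift units in present axes [-0.07  0.    0.13] in final axes [-0.07  0.    0.13] turn [-0.   -0.02 -0.05]
```

View pics/s3.png

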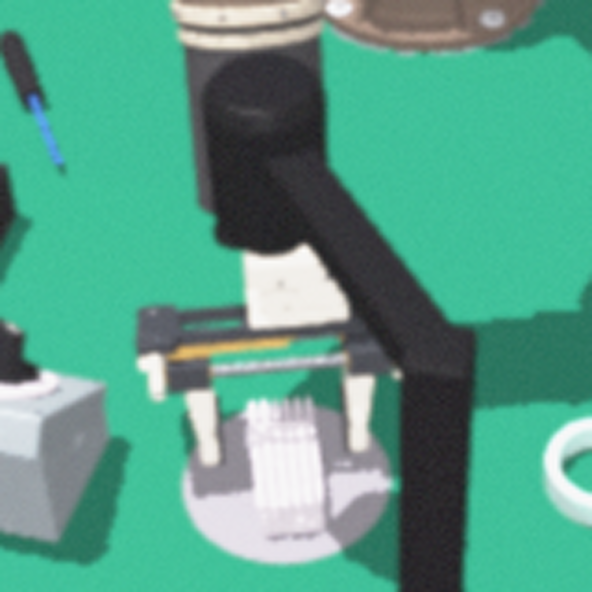

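The picture shows the open fingers at (205,450) and (357,440), straddling heat sink B evenly, with the gripper clear below and behind the microscope head. I grip and draw it out at a slant.

```bash
python3 -m pendant '[[[0,0,0.1,0,0,0,-1],[0,0,0,0,0,0,-1],[0,0,0,0,0,0,-1],[0,0,0,0,0,0,-1],[0,0,0,0,0,0,-1],[0,0,0,0,0,0,-1],[0,0,0,0,0,0,-1],[0,0,0,0,0,0,-1]]]' 40
python3 -m pendant '[[[0.1,0,-0.2,0,0,0,-1],[0.1,0,-0.4,0,0,0,-1],[-0.2,0,-0.6,0,0,0,-1],[-0.4,0,-0.7,0,0,0,-1],[-0.6,0,-0.9,0,0,0,-1],[-0.6,0,-1,0,0,0,-1],[-0.6,0,-1,0,0,0,-1],[-0.6,0,-1,0,0,0,-1]]]'
python3 g.py 480 0 115 180 0 3.2
```

```text
time_s: 24.35
tcp_pos: [0.6323, -0.0349, 0.0286]
eef_rot: [-179.9, -24.1, 14.2]
contact_force: [-0.2, -0.1, 0.1]
gripper_width: 0.0438
gripper_force: 40.0
time_s: 25.15
tcp_pos: [0.5353, -0.0596, 0.1127]
eef_rot: [-179.9, -24.1, 14.1]
contact_force: [-0.3, -1.0, -1.9]
gripper_width: 0.0435
gripper_force: 40.0
t 25.15 j [ 14.5   6.2 -44.7   0.2 -15.1  89.5] pos [535.3 -59.6 112.7] [-179.88  -24.07   14.15]
shift units in present axes [-1.74 -3.57 -0.89] in final axes [-2.59 -3.13 -0.11] turn [-0.6 -6.   2.7]
```

```bash
python3 -m pendant '[[[-0.8,-0.3,-0.3,-0.07,-0.75,0.34,-1],[-0.8,-0.3,-0.2,-0.07,-0.75,0.34,-1],[-0.7,-0.4,-0.1,-0.07,-0.75,0.34,-1],[-0.6,-0.4,0,-0.07,-0.75,0.34,-1],[-0.5,-0.4,0,-0.07,-0.75,0.34,-1],[-0.4,-0.4,0,-0.07,-0.75,0.34,-1],[-0.2,-0.4,0,-0.07,-0.75,0.34,-1],[0,-0.4,0,-0.07,-0.75,0.34,-1]]]'
python3 g.py 445.4 325 110 180 0 3.2
```

```text
time_s: 25.95
tcp_pos: [0.4471, -0.0153, 0.1008]
eef_rot: [-179.8, 0.1, 3.1]
contact_force: [0.0, -0.5, -2.1]
gripper_width: 0.044
gripper_force: 40.0
t 25.95 j [ 23.2   8.3 -38.2  -0.3 -43.5  70.1] pos [447.1 -15.3 100.8] [-1.798e+02  1.100e-01  3.120e+00]
shift units in present axes [  0.84 -17.    -0.4 ] in final axes [  0.86 -16.99  -0.46] turn [-0.05  0.03 -0.02]
```

```bash
python3 -m pendant '[[[0.1,-1,0,0,0,0,-1],[0.1,-1,0,0,0,0,-1],[0.1,-1,0,0,0,0,-1],[0.1,-1,0,0,0,0,-1],[0.1,-1,0,0,0,0,-1],[0.1,-1,0,0,0,0,-1],[0.1,-1,0,0,0,0,-1],[0.1,-1,0,0,0,0,-1]]]'
python3 -m pendant '[[[0,-1,0,0,0,0,-1],[0,-1,0,0,0,0,-1],[0,-1,0,0,0,0,-1],[0,-1,0,0,0,0,-1],[0,-1,0,0,0,0,-1],[0,-1,0,0,0,0,-1],[0,-1,0,0,0,0,-1],[0,-1,0,0,0,0,-1]]]'
python3 -m pendant '[[[0,-0.9,0,-0.05,0,0,-1],[0,0,0,0,0,0,-1],[0,0,0,0,0,0,-1],[0,0,0.6,0,0,0,-1],[0,0,0.8,0,0,0,-1],[0,0,0.7,0,0,0,-1],[0,0,0,0,0,0,-1],[0,0,0,0,0,0,-1]]]'
python3 g.py 445.4 325 34 180 0 3.2
python3 - <<'E'
from h import *
f=cap("scene")["frame"]
cv2.imwrite("pics/s4.png",cv2.resize(f[150:270,320:470],None,fx=4,fy=4,interpolation=cv2.INTER_CUBIC))
E
```

```text
time_s: 26.75
tcp_pos: [0.455, 0.1457, 0.1012]
eef_rot: [-179.8, -0.0, 3.2]
contact_force: [0.6, 0.3, -2.2]
gripper_width: 0.0437
gripper_force: 40.0
time_s: 27.55
tcp_pos: [0.4465, 0.3064, 0.101]
eef_rot: [-179.8, 0.0, 3.2]
contact_force: [-0.3, 0.2, -1.6]
gripper_width: 0.0439
gripper_force: 40.0
time_s: 28.35
tcp_pos: [0.4455, 0.3222, 0.0585]
eef_rot: [179.9, 0.1, 3.1]
contact_force: [-0.7, 0.3, -1.6]
gripper_width: 0.0441
gripper_force: 40.0
t 28.35 j [ 56.3  20.4 -28.2  -0.  -41.5  36.9] pos [445.5 322.2  58.5] [1.7991e+02 8.0000e-02 3.1500e+00]
shift units in present axes [ 0.   -0.14  1.23] in final axes [ 0.   -0.14  1.23] turn [ 0.02  0.02 -0.01]
```

View pics/s4.png

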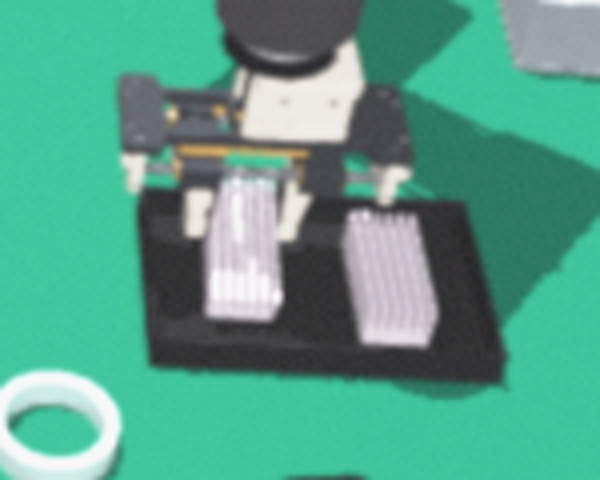

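The picture shows heat sink B held between the fingers over the free half of the tray at (240,250), nose down, because I turned the gripper upright after gripping at the slant. I raise it, restore the 24° slant to level it, then set it down.

```bash
python3 -m pendant '[[[0,0,-0.8,0,0,0,-1],[0,0,-0.9,0,0,0,-1],[0,-0.1,-0.5,0,0.8,0,-1],[0,-0.1,0,0,1,0,-1],[0,0,0,0,1,0,-1],[0,0,0,0,1,0,-1],[0,0,0,0,1,0,-1],[0,0,0,0,1,0,-1]]]'
python3 -m pendant '[[[0,0,0,0,0.2,0,-1],[0,0,0,0,0,0,-1],[0,0,0,0,0,0,-1],[0,0,0,0,0,0,-1],[0,0,0,0,0,0,-1],[0,0,0,0,0,0,-1],[0,0,0,0,0,0,-1],[0,0,0,0,0,0,-1]]]'
python3 g.py 445.4 325 34 180 -24.1 3.2
```

```text
time_s: 29.2
tcp_pos: [0.4516, 0.3254, 0.1065]
eef_rot: [179.7, -21.3, 3.1]
contact_force: [3.2, -0.5, 0.4]
gripper_width: 0.0438
gripper_force: 40.0
time_s: 30.0
tcp_pos: [0.4531, 0.3252, 0.1063]
eef_rot: [179.7, -22.0, 3.0]
contact_force: [0.3, -0.5, -2.1]
gripper_width: 0.044
gripper_force: 40.0
t 30.0 j [ 57.7   9.7 -56.   58.8 -21.2 -19.7] pos [453.1 325.2 106.3] [179.67 -22.01   3.03]
shift units in present axes [-1.71 -0.03  3.21] in final axes [-1.83 -0.01  3.14] turn [ 0.1   0.52 -0.04]
```

```bash
python3 g.py 464 332 100 180 -20.5 -5; python3 g.py 464 332 39 180 -20.5 -5
```

```text
t 30.0 j [ 57.7   9.7 -56.   58.8 -21.2 -19.7] pos [453.1 325.2 106.3] [179.67 -22.01   3.03]
shift units in present axes [ 0.4  -0.31  0.5 ] in final axes [ 0.37 -0.39  0.47] turn [-0.65 -0.38  1.87]
t 30.0 j [ 57.7   9.7 -56.   58.8 -21.2 -19.7] pos [453.1 325.2 106.3] [179.67 -22.01   3.03]
shift units in present axes [-0.74 -0.33  3.33] in final axes [-0.7  -0.39  3.33] turn [-0.65 -0.38  1.87]
```

```bash
python3 -m pendant '[[[0.1,-0.1,0.1,-0.2,-0.1,0.5,-1],[0.1,-0.1,0.1,-0.2,-0.1,0.5,-1],[0.1,-0.1,0.1,-0.2,-0.1,0.5,-1],[0.1,-0.1,0.2,-0.05,-0.1,0.4,-1],[0,0,0,0,0,0,-1],[0,0,0,0,0,0,-1],[0,0,0,0,0,0,-1],[0,0,0,0,0,0,-1]]]'
python3 g.py 464 332 39 180 -20.5 -5
```

```text
time_s: 30.8
tcp_pos: [0.4642, 0.3325, 0.0999]
eef_rot: [-180.0, -20.5, -5.1]
contact_force: [-0.3, -1.3, -2.9]
gripper_width: 0.0441
gripper_force: 40.0
t 30.8 j [ 60.7  12.7 -50.9  48.  -25.4 -19.4] pos [464.2 332.5  99.9] [-179.97  -20.46   -5.14]
shift units in present axes [-1.07  0.03  2.85] in final axes [-1.07  0.03  2.85] turn [ 0.    0.01 -0.03]
```

```bash
python3 -m pendant '[[[-0.2,0,0.5,0,0.1,0,-1],[-0.2,0,0.6,0,0.1,0,-1],[-0.2,0,0.6,0,0.1,0,-1],[-0.2,0,0.6,0,0.1,0,-1],[-0.2,0,0.5,0,0.2,0,-1],[0,0,0,0,0.1,0,-1],[0,0,0,0,0,0,-1],[0,0,0,0,0,0,-1]]]'
python3 g.py 464 332 35 180 -24 -5
```

```text
time_s: 31.6
tcp_pos: [0.4691, 0.3359, 0.0422]
eef_rot: [179.8, -23.0, -5.2]
contact_force: [-1.5, 0.2, -2.4]
gripper_width: 0.0438
gripper_force: 40.0
t 31.6 j [ 45.8  17.6 -58.2  92.1 -17.8 -50.8] pos [469.1 335.9  42.2] [179.82 -23.04  -5.17]
shift units in present axes [-0.36  0.22  0.24] in final axes [-0.37  0.22  0.23] turn [ 0.06  0.24 -0.04]
```

```bash
python3 -m pendant '[[[0,0,-0.3,0,-0.3,0,-1],[0,0,-0.2,0,-0.4,0,-1],[-0.1,0,0,0,-0.5,0,-1],[-0.2,0,0,0,-0.1,0,-1],[-0.2,0,0,0,0,0,-1],[0,0,0,0,0,0,-1],[0,0,0,0,0,0,-1],[0,0,0,0,0,0,-1]]]'
python3 g.py 459 334 42 180 -18 -3
```

```text
time_s: 32.4
tcp_pos: [0.4563, 0.337, 0.0481]
eef_rot: [179.8, -17.9, -5.2]
contact_force: [0.2, 1.4, -1.5]
gripper_width: 0.0439
gripper_force: 40.0
t 32.4 j [ 57.2  17.2 -53.9  57.2 -19.  -27. ] pos [456.3 337.   48.1] [179.8  -17.88  -5.17]
shift units in present axes [0.05 0.14 0.33] in final axes [0.04 0.14 0.33] turn [ 0.22  0.03 -0.52]
```

```bash
python3 -m pendant '[[[0,0.05,0.1,0,0,0,-1],[0,0.05,0.1,0,0,0,-1],[0,0,0.1,0,0,0,-1],[0,0,0.05,0,0,0,-1],[0,0,0,0,0,0,-1],[0,0,0,0,0,0,-1],[0,0,0,0,0,0,-1],[0,0,0,0,0,0,-1]]]'
python3 g.py 459 334 40 180 -18 -5.2
```

```text
time_s: 33.2
tcp_pos: [0.4581, 0.3356, 0.0415]
eef_rot: [179.8, -17.9, -5.2]
contact_force: [0.0, -0.1, -2.1]
gripper_width: 0.0437
gripper_force: 40.0
t 33.2 j [ 55.4  17.7 -54.8  61.8 -17.7 -30. ] pos [458.1 335.6  41.5] [179.84 -17.87  -5.16]
shift units in present axes [0.03 0.07 0.09] in final axes [0.03 0.07 0.09] turn [0.04 0.03 0.01]
```

```bash
python3 -m pendant '[[[0,0,0.1,0,0,0,-1],[0,0,0,0,0,0,-1],[0,0,0,0,0,0,-1],[0,0,0,0,0,0,-1],[0,0,0.05,0,0,0,-1],[0,0,0,0,0,0,-1],[0,0,0,0,0,0,-1],[0,0,0,0,0,0,-1]]]'
python3 g.py 459 334 40 180 -18 -5.2
```

```text
time_s: 34.0
tcp_pos: [0.459, 0.3353, 0.0386]
eef_rot: [179.8, -17.9, -5.2]
contact_force: [-1.7, 0.8, -2.7]
gripper_width: 0.0437
gripper_force: 40.0
t 34.0 j [ 54.6  18.  -55.1  63.8 -17.3 -31.3] pos [459.  335.3  38.6] [179.83 -17.86  -5.16]
shift units in present axes [ 0.03  0.06 -0.07] in final axes [ 0.03  0.06 -0.07] turn [0.04 0.03 0.01]
```

```bash
python3 -m pendant '[[[0,0,0.08,0,0,0,-1],[0,0,0,0,0,0,-1],[0,0,0,0,0,0,-1],[0,0,0,0,0,0,-1],[0,0,0.05,0,0,0,-1],[0,0,0,0,0,0,-1],[0,0,0,0,0,0,-1],[0,0,0,0,0,0,-1]]]'
python3 - <<'E'
from h import *
print(r.get_state()["contact_force"])
f=cap("scene")["frame"]
cv2.imwrite("pics/s5.png",cv2.resize(f[150:270,320:470],None,fx=4,fy=4,interpolation=cv2.INTER_CUBIC))
E
```

```text
time_s: 34.8
tcp_pos: [0.4598, 0.3352, 0.0361]
eef_rot: [179.8, -17.9, -5.2]
contact_force: [0.5, -0.1, -3.5]
gripper_width: 0.0439
gripper_force: 40.0
[ 0.49316402 -0.11701871 -3.5316885 ]
```

View pics/s5.png

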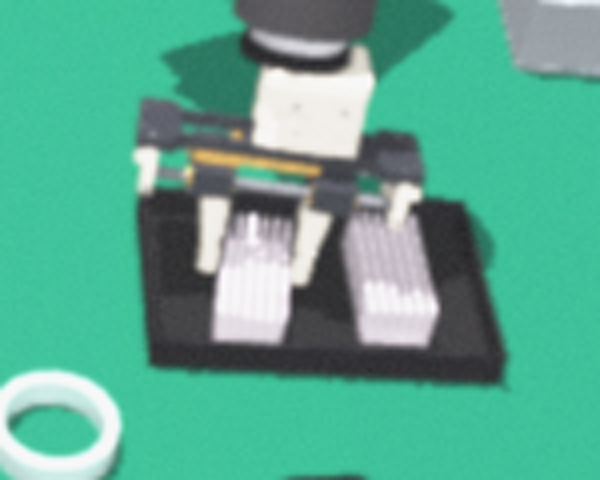

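The picture shows B nearly level just above the tray floor at (255,290), about 15 mm clear of A. I lower it slightly and release.

```bash
python3 -m pendant '[[[0,0,0.1,0,0,0,-1],[0,0,0.05,0,0,0,-1],[0,0,0,0,0,0,-1],[0,0,0,0,0,0,-1],[0,0,0,0,0,0,-0.0],[0,0,0,0,0,0,0.1],[0,0,0,0,0,0,0.2],[0,0,0,0,0,0,0.3]]]'
python3 -m pendant '[[[0,0,0,0,0,0,0.4],[0,0,0,0,0,0,0.4],[0,0,-0.5,0,0,0,0.4],[0,0,-1,0,0,0,0.4],[0,0,-1,0,0,0,0.4],[0,0,-1,0,0,0,0.4],[0,0,-1,0,-0.5,0,0.4],[0,0,-0.5,0,-1,0,0.4]]]'
python3 g.py 459 334 140 180 0 -5.2
python3 - <<'E'
from h import *
c=cap("scene");P=pts(c);Z=P[...,2];f=c["frame"].astype(int)
m=np.zeros(Z.shape,bool);m[185:255,345:455]=1
m&=(f.min(-1)>120)&(abs(P[...,0]-.468)<.085)&(abs(P[...,1]-.378)<.125)
for n,k in(("B",P[...,1]<.385),("A",P[...,1]>.385)):
    q=P[m&k]; t=q[(q[:,2]>.028)&(q[:,2]<.06)]
    A=np.c_[t[:,:2],np.ones(len(t))];s=np.linalg.lstsq(A,t[:,2],rcond=None)[0]
    print(n,len(q),"top",np.percentile(t[:,2],[5,50,95]).round(4),"slope",s[:2].round(3),cv2.minAreaRect((t[:,:2]*1e3).astype(np.float32)))
E
```

```text
time_s: 35.65
tcp_pos: [0.4608, 0.3351, 0.0332]
eef_rot: [179.8, -17.9, -5.2]
contact_force: [0.7, -0.1, 0.1]
gripper_width: 0.055
gripper_force: 0.0
time_s: 36.45
tcp_pos: [0.4286, 0.3385, 0.1295]
eef_rot: [179.9, -11.7, -5.0]
contact_force: [2.7, -0.8, 0.8]
gripper_width: 0.0611
gripper_force: 0.0
t 36.45 j [ 65.6  10.9 -38.2  18.  -38.5   5.4] pos [428.6 338.5 129.5] [179.88 -11.71  -5.02]
shift units in present axes [ 1.61  0.09 -0.2 ] in final axes [ 1.54  0.08 -0.53] turn [ 0.03 -2.93  0.04]
B 588 top [0.0292 0.0352 0.0387] slope [-0.009  0.003] ((491.72601318359375, 333.52392578125), (44.09788131713867, 124.04156494140625), 84.70654296875)
A 645 top [0.0289 0.0345 0.039 ] slope [-0.006 -0.006] ((464.86138916015625, 429.4943542480469), (102.50756072998047, 46.48606872558594), 1.9253168106079102)
```

Both heat sinks lie flat in the tray, with tops at 35 mm and negligible slope. Now I measure the panel plane and the knob bar.

```bash
cat > k.py <<'E'
from h import *
import sys
from scipy.spatial.transform import Rotation as Ro
def knob(cs):
    out=[]
    for c in cs:
        P=pts(c);Z=P[...,2];f=c["frame"].astype(int)
        near=(np.hypot(P[...,0]-.69,P[...,1]+.235)<.11)&(Z>.03)
        q=P[near&(f.min(-1)>95)]
        best=None;rng=np.random.default_rng(0)
        for i in range(400):
            a=q[rng.choice(len(q),3,0)];n=np.cross(a[1]-a[0],a[2]-a[0]);l=np.linalg.norm(n)
            if l<1e-6:continue
            n/=l;n*=np.sign(n[2])
            if not .4<np.arccos(n[2])<.8: continue
            m=abs((q-a[0])@n)<.004
            if best is None or m.sum()>best.sum(): best=m
        t=q[best];c0=t.mean(0);n=np.linalg.svd(t-c0,full_matrices=False)[2][2];n*=np.sign(n[2])
        yaw=np.degrees(np.arctan2(-n[1],-n[0]))
        ex=np.cross([0,1,0],n);ex/=np.linalg.norm(ex)   # up-slope-ish, in world xz
        ey=np.cross(n,ex)
        b=P[near];h=(b-c0)@n;s=b[(h>.028)&(h<.06)]
        uv=(np.c_[(s-c0)@ex,(s-c0)@ey]*1e3).astype(np.float32)
        top=np.percentile((s-c0)@n,90); tp=uv[((s-c0)@n)>top-.008]
        R=cv2.minAreaRect(tp)
        ctr=c0+ex*R[0][0]/1e3+ey*R[0][1]/1e3+n*(top-.007)
        print("n",n.round(3),"slope",np.degrees(np.arccos(n[2])).round(1),"yaw",yaw.round(1),"npl",best.sum(),"knobpts",len(s),len(tp),"top",top.round(4),"rect",np.round(R[0],1),np.round(R[1],1),round(R[2],1),"grip",(ctr*1e3).round(1))
        mk=near&(f.min(-1)>90)&((P-c0)@n>.03); w=P[mk]
        if len(w): print(" white mark uv",((w-c0)@ex*1e3).mean().round(1),((w-c0)@ey*1e3).mean().round(1),len(w))
E
python3 - <<'E'
from k import *
knob([dict(np.load("top0.npz")),dict(np.load("scene0.npz"))])
knob([cap("top"),cap("scene")])
E
```

```text
n [-0.554  0.062  0.83 ] slope 33.9 yaw -6.4 npl 1157 knobpts 145 123 top 0.0463 rect [-4.5  1.2] [56.2 14.6] 42.2 grip [ 644.8 -225.7  117.8]
 white mark uv -1.6 3.6 26Traceback (most recent call last):
  File "<stdin>", line 2, in <module>
  File "k.py", line 24, in knob
    top=np.percentile((s-c0)@n,90); tp=uv[((s-c0)@n)>top-.008]
    return _quantile_unchecked(
        a, q, axis, out, overwrite_input, method, keepdims, weights)
    return _ureduce(a,
                    func=_quantile_ureduce_func,
    ...<5 lines>...
                    overwrite_input=overwrite_input,
                    method=method)
    r = func(a, **kwargs)
    result = _quantile(arr,
                       quantiles=q,
    ...<2 lines>...
                       out=out,
                       weights=wgt)
    slices_having_nans = np.isnan(arr[-1, ...])
                                  ~~~^^^^^^^^^
IndexError: index -1 is out of bounds for axis 0 with size 0
```

```bash
python3 -m pendant '[[[0.3,0.5,-0.3,0,-0.75,0,0.4],[0.3,1,-0.3,0,-0.75,0,0.4],[0.3,1,-0.3,0,-0.75,0,0.4],[0.3,1,-0.2,0,-0.68,0,0.4],[0.3,1,0,0,0,0,0.4],[0.3,1,0,0,0,0,0.4],[0.3,1,0,0,0,0,0.4],[0.3,1,0,0,0,0,0.4]]]'
python3 -m pendant '[[[0,1,0,0,0,0,0],[0,1,0,0,0,0,0],[0,1,0,0,0,0,0],[0,1,0,0,0,0,0],[0,1,0,0,0,0,0],[0,1,0,0,0,0,0],[0,1,0,0,0,0,0],[0,1,0,0,0,0,0]]]'
python3 -m pendant '[[[0,1,0,0,0,0,0],[0,1,0,0,0,0,0],[0,1,0,0,0,0,0],[0,1,0,0,0,0,0],[0,1,0,0,0,0,0],[0,1,0,0,0,0,0],[0,1,0,0,0,0,0],[0,1,0,0,0,0,0]]]'
cat > kp.py <<'E'
import numpy as np
from scipy.spatial.transform import Rotation as Ro
n=np.array([-.554,.062,.83]);n/=np.linalg.norm(n)
ex=np.cross([0,1,0],n);ex/=np.linalg.norm(ex);ey=np.cross(n,ex);a=np.radians(42.2)
x=-(np.cos(a)*ex+np.sin(a)*ey);z=-n;R=Ro.from_matrix(np.c_[x,np.cross(z,x),z])
g=np.array([644.8,-225.7,117.8])
print("rpy",R.as_euler("xyz",degrees=True).round(2),"pre",(g+n*70).round(1),"fin",(g+n*5).round(1))
E
python3 kp.py; python3 g.py 520 -222 172 180 0 -138
```

```text
time_s: 37.3
tcp_pos: [0.4619, 0.1831, 0.1535]
eef_rot: [179.7, -0.2, -5.3]
contact_force: [0.3, 0.6, 0.0]
gripper_width: 0.0613
gripper_force: 0.0
time_s: 38.1
tcp_pos: [0.4464, 0.0239, 0.1541]
eef_rot: [179.8, -0.2, -5.2]
contact_force: [0.7, 0.3, 0.1]
gripper_width: 0.0438
gripper_force: 0.0
time_s: 38.9
tcp_pos: [0.4317, -0.1352, 0.1546]
eef_rot: [179.8, -0.1, -5.3]
contact_force: [0.7, -0.0, -0.7]
gripper_width: 0.0437
gripper_force: 0.0
rpy [-153.65   22.12 -133.64] pre [ 606.  -221.4  175.9] fin [ 642.  -225.4  122. ]
t 38.9 j [  7.9   4.3 -34.2   0.3 -51.4  76.6] pos [ 431.7 -135.2  154.6] [ 1.7978e+02 -1.4000e-01 -5.2500e+00]
shift units in present axes [ 4.8   3.92 -0.84] in final axes [-0.38 -6.18 -0.87] turn [-1.000e-02 -8.000e-02  3.319e+01]
```

```bash
python3 -m pendant '[[[0.8,0.65,-0.1,0,0,0,0],[0.8,0.65,-0.1,0,0,0,0],[0.8,0.65,-0.1,0,0,0,0],[0.8,0.65,-0.2,0,0,0,0],[0.8,0.65,-0.2,0,0,0,0],[0.8,0.65,-0.2,0,0,0,0],[0,0,0,0,0,1,0],[0,0,0,0,0,1,0]]]'
python3 -m pendant '[[[0,0,0,0,0,1,0],[0,0,0,0,0,1,0],[0,0,0,0,0,1,0],[0,0,0,0,0,1,0],[0,0,0,0,0,1,0],[0,0,0,0,0,1,0],[0,0,0,0,0,1,0],[0,0,0,0,0,1,0]]]'
python3 -m pendant '[[[0,0,0,0,0,1,0],[0,0,0,0,0,1,0],[0,0,0,0,0,1,0],[0,0,0,0,0,1,0],[0,0,0,0,0,1,0],[0,0,0,0,0,1,0],[0,0,0,0,0,1,0],[0,0,0,0,0,1,0]]]'
python3 -m pendant '[[[0,0,0,0,0,1,0],[0,0,0,0,0,1,0],[0,0,0,0,0,1,0],[0,0,0,0,0,1,0],[0,0,0,0,0,1,0],[0,0,0,0,0,1,0],[0,0,0,0,0,1,0],[0,0,0,0,0,1,0]]]'
python3 g.py 606 -221.4 175.9 -153.65 22.12 -133.64
```

```text
time_s: 39.7
tcp_pos: [0.5205, -0.2212, 0.1726]
eef_rot: [179.8, -0.1, -13.5]
contact_force: [-0.1, 0.4, 0.4]
gripper_width: 0.0438
gripper_force: 0.0
time_s: 40.5
tcp_pos: [0.5202, -0.2207, 0.1729]
eef_rot: [179.9, -0.2, -45.4]
contact_force: [-0.0, 0.4, -0.2]
gripper_width: 0.044
gripper_force: 0.0
time_s: 41.3
tcp_pos: [0.5202, -0.2207, 0.1729]
eef_rot: [-180.0, -0.2, -77.4]
contact_force: [0.0, 0.1, 0.0]
gripper_width: 0.0439
gripper_force: 0.0
time_s: 42.1
tcp_pos: [0.5201, -0.2207, 0.1729]
eef_rot: [-179.8, -0.2, -109.4]
contact_force: [0.1, -0.2, 0.4]
gripper_width: 0.0437
gripper_force: 0.0
t 42.1 j [ -3.   13.7 -19.7   0.3 -56.5 -16.6] pos [ 520.1 -220.7  172.9] [-179.84   -0.19 -109.43]
shift units in present axes [-1.39 -4.06 -0.14] in final axes [-2.78 -2.38  2.26] turn [ 7.53 -4.02  7.16]
```

```bash
python3 -m pendant '[[[0,0,-0.2,0.94,-0.5,0.9,0],[0,0,-0.2,0.94,-0.5,0.9,0],[0,0,0,0.94,-0.5,0.9,0],[0,0,0,0.94,-0.5,0.9,0],[0,0,0,0.94,-0.5,0.9,0],[0,0,0,0.94,-0.5,0.9,0],[0,0,0,0.94,-0.5,0.9,0],[0,0,0,0.94,-0.5,0.9,0]]]'
python3 g.py 606 -221.4 175.9 -153.65 22.12 -133.64
```

```text
time_s: 42.9
tcp_pos: [0.5198, -0.2279, 0.1828]
eef_rot: [-154.2, 20.5, -133.1]
contact_force: [-0.4, -4.3, 0.8]
gripper_width: 0.0442
gripper_force: 0.0
t 42.9 j [ -3.1  -0.1 -48.8  14.3  -9.1 -58.2] pos [ 519.8 -227.9  182.8] [-154.18   20.49 -133.1 ]
shift units in present axes [-2.86 -2.01  2.57] in final axes [-2.84 -1.92  2.65] turn [ 0.18 -0.31  0.29]
```

```bash
python3 -m pendant '[[[-0.4,-0.3,0.3,0.04,-0.08,0.07,0],[-0.5,-0.35,0.4,0.04,-0.08,0.07,0],[-0.5,-0.35,0.5,0.05,-0.08,0.07,0],[-0.5,-0.35,0.5,0.05,-0.07,0.08,0],[-0.5,-0.35,0.5,0,0,0,0],[-0.45,-0.25,0.45,0,0,0,0],[0,0,0,0,0,0,0],[0,0,0,0,0,0,0]]]'
python3 g.py 606 -221.4 175.9 -153.65 22.12 -133.64
python3 g.py 642 -225.4 122 -153.65 22.12 -133.64
python3 - <<'E'
from h import *
f=cap("scene")["frame"]; g=cap("top")["frame"]
cv2.imwrite("pics/k.png",np.hstack([cv2.resize(f[150:290,120:240],(480,560)),cv2.resize(g[110:215,300:420],(300,262))[:0].reshape(0,300,3) if 0 else cv2.resize(g[100:240,310:390],(320,560))]))
E
```

```text
time_s: 43.7
tcp_pos: [0.6081, -0.2227, 0.1752]
eef_rot: [-153.8, 21.9, -133.5]
contact_force: [0.8, 0.2, 0.5]
gripper_width: 0.0442
gripper_force: 0.0
t 43.7 j [ -4.5   7.8 -46.7  29.1  -2.1 -72.9] pos [ 608.1 -222.7  175.2] [-153.78   21.86 -133.5 ]
shift units in present axes [ 0.01  0.09 -0.09] in final axes [ 0.01  0.09 -0.09] turn [ 0.05 -0.04  0.06]
t 43.7 j [ -4.5   7.8 -46.7  29.1  -2.1 -72.9] pos [ 608.1 -222.7  175.2] [-153.78   21.86 -133.5 ]
shift units in present axes [-0.    0.08  3.16] in final axes [0.01 0.09 3.16] turn [ 0.05 -0.04  0.06]
```

View pics/k.png

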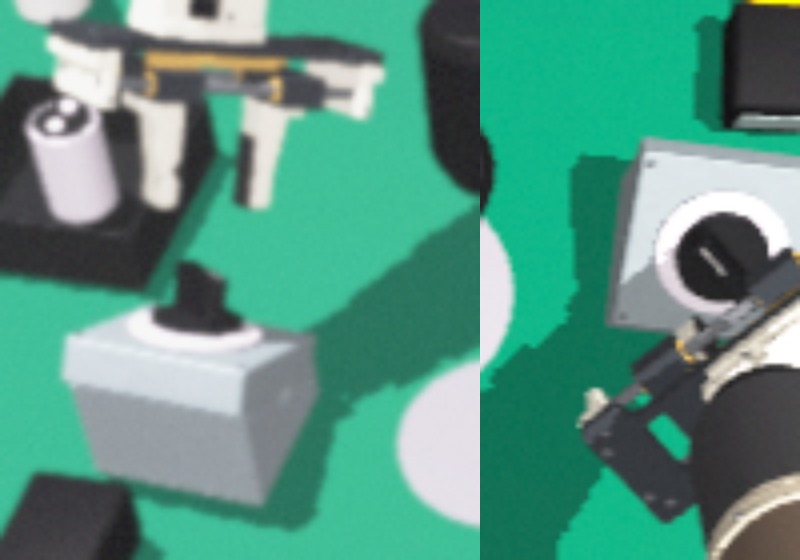

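The left half shows the open fingers at (160,190) and (250,190) above the knob bar at (200,290), closing across it, and the capacitor upright in the tote. The right half shows the white mark at (712,260). I slide in along the knob's axis.

```bash
python3 -m pendant '[[[0,0.05,0.2,0.05,-0.04,0.06,0],[0,0.03,0.2,0,0,0,0],[0,0,0.25,0,0,0,0],[0,0,0.25,0,0,0,0],[0,0,0.25,0,0,0,0],[0,0,0.25,0,0,0,0],[0,0,0.2,0,0,0,0],[0,0,0,0,0,0,0]]]'
python3 g.py 642 -225.4 122 -153.65 22.12 -133.64
```

```text
time_s: 44.6
tcp_pos: [0.6244, -0.2271, 0.151]
eef_rot: [-154.4, 22.3, -133.5]
contact_force: [-1.0, 0.7, -0.7]
gripper_width: 0.0436
gripper_force: 0.0
t 44.6 j [ -3.9  11.5 -43.2  20.2  -1.9 -64.7] pos [ 624.4 -227.1  151. ] [-154.41   22.35 -133.54]
shift units in present axes [-0.07  0.16  1.69] in final axes [-0.07  0.19  1.69] turn [ 0.2   0.06 -0.  ]
```

```bash
python3 -m pendant '[[[0,0.05,0.2,0.05,0,0,0],[0,0.04,0.25,0.05,0,0,0],[0,0.03,0.25,0.05,0,0,0],[0,0,0.25,0.05,0,0,0],[0,0,0.25,0,0,0,0],[0,0,0.25,0,0,0,0],[0,0,0.2,0,0,0,0],[0,0,0,0,0,0,0]]]'
python3 g.py 642 -225.4 122 -153.65 22.12 -133.64
```

```text
time_s: 45.4
tcp_pos: [0.6416, -0.2325, 0.1257]
eef_rot: [-154.5, 22.8, -133.3]
contact_force: [0.3, 1.1, 0.7]
gripper_width: 0.0438
gripper_force: 0.0
t 45.4 j [ -3.8  15.4 -39.5  11.7  -1.4 -56.4] pos [ 641.6 -232.5  125.7] [-154.46   22.78 -133.32]
shift units in present axes [-0.18  0.33  0.15] in final axes [-0.18  0.33  0.14] turn [ 0.23  0.18 -0.01]
```

```bash
python3 -m pendant '[[[-0.05,0.1,0.05,0.06,0.05,0,0],[-0.05,0.1,0.05,0.06,0.05,0,0],[-0.05,0.1,0.04,0.06,0.05,0,0],[-0.03,0.03,0,0.05,0.03,0,0],[0,0,0,0,0,0,0],[0,0,0,0,0,0,0],[0,0,0,0,0,0,0],[0,0,0,0,0,0,0]]]'
python3 g.py 642 -225.4 122 -153.65 22.12 -133.64
```

```text
time_s: 46.2
tcp_pos: [0.642, -0.2318, 0.1254]
eef_rot: [-154.5, 22.7, -133.3]
contact_force: [-0.7, 0.1, 0.0]
gripper_width: 0.0439
gripper_force: 0.0
t 46.2 j [ -3.7  15.4 -39.4  11.5  -1.6 -56.2] pos [ 642.  -231.8  125.4] [-154.54   22.73 -133.34]
shift units in present axes [-0.15  0.3   0.13] in final axes [-0.15  0.31  0.12] turn [ 0.25  0.17 -0.  ]
```

```bash
python3 -m pendant '[[[-0.05,0.1,0.02,-0.02,-0.02,-0.04,0],[-0.05,0.1,0.02,-0.02,-0.02,-0.04,0],[-0.05,0.1,0.02,-0.02,-0.02,-0.04,0],[0,0,0,0,0,0,0],[0,0,0,0,0,0,0],[0,0,0,0,0,0,0],[0,0,0,0,0,0,0],[0,0,0,0,0,0,0]]]'
python3 g.py 642 -225.4 122 -153.65 22.12 -133.64
```

```text
time_s: 47.0
tcp_pos: [0.6413, -0.2256, 0.1232]
eef_rot: [-154.6, 22.8, -132.8]
contact_force: [-0.4, -0.0, -0.4]
gripper_width: 0.044
gripper_force: 0.0
t 47.0 j [ -3.2  15.4 -39.7  11.2  -1.3 -55.9] pos [ 641.3 -225.6  123.2] [-154.57   22.75 -132.76]
shift units in present axes [-0.    0.01  0.07] in final axes [-0.01  0.01  0.07] turn [0.31 0.23 0.11]
```

```bash
python3 -m pendant '[[[0,0,0.07,0,0,0,-1],[0,0,0,0,0,0,-1],[0,0,0,0,0,0,-1],[0,0,0,0,0,0,-1],[0,0,0,0,0,0,-1],[0,0,0,0,0,0,-1],[0,0,0,0,0,-0.3,-1],[0,0,0,0,0,-0.5,-1]]]' 20
cat > ms.py <<'E'
from h import *
from scipy.spatial.transform import Rotation as Ro
s=r.get_state();R=Ro.from_euler("xyz",s["eef_rot"],degrees=True)
print("t",s["time_s"],"Mtool",R.inv().apply(s["moment"]).round(3),"F",s["contact_force"].round(1),"j",s["joints"].round(1),"tcp",(s["tcp_pos"]*1e3).round(1))
E
python3 ms.py
python3 -m pendant '[[[0,0,0,0,0,-1,-1],[0,0,0,0,0,-1,-1],[0,0,0,0,0,-1,-1],[0,0,0,0,0,-1,-1],[0,0,0,0,0,-1,-1],[0,0,0,0,0,-1,-1],[0,0,0,0,0,-0.5,-1],[0,0,0,0,0,0,-1]]]'
python3 ms.py
```

```text
time_s: 47.8
tcp_pos: [0.6422, -0.2258, 0.1221]
eef_rot: [-153.4, 21.3, -129.6]
contact_force: [2.0, -2.7, -1.1]
gripper_width: 0.014
gripper_force: 19.8
t 47.8 Mtool [-0.373  1.48   0.047] F [ 2.  -2.7 -1.1] j [ -3.2  15.6 -39.5  10.9  -1.3 -52.3] tcp [ 642.2 -225.8  122.1]
time_s: 48.6
tcp_pos: [0.6419, -0.2256, 0.1219]
eef_rot: [-147.3, 8.3, -106.2]
contact_force: [0.7, -0.3, -1.5]
gripper_width: 0.0137
gripper_force: 19.9
t 48.6 Mtool [-1.541  0.677  0.006] F [ 0.7 -0.3 -1.5] j [ -3.2  15.6 -39.6  10.9  -1.3 -26.4] tcp [ 641.9 -225.6  121.9]
```

```bash
python3 -m pendant '[[[0,0,0,0,0,-1,-1],[0,0,0,0,0,-1,-1],[0,0,0,0,0,-1,-1],[0,0,0,0,0,-1,-1],[0,0,0,0,0,-1,-1],[0,0,0,0,0,-1,-1],[0,0,0,0,0,-1,-1],[0,0,0,0,0,-1,-1]]]'
python3 ms.py
```

```text
time_s: 49.4
tcp_pos: [0.6414, -0.2256, 0.1216]
eef_rot: [-147.6, -9.3, -79.3]
contact_force: [-1.0, 0.3, -0.7]
gripper_width: 0.014
gripper_force: 20.0
t 49.4 Mtool [-2.109 -0.323  0.052] F [-1.   0.3 -0.7] j [ -3.2  15.6 -39.6  10.9  -1.3   5.7] tcp [ 641.4 -225.6  121.6]
```

```bash
python3 -m pendant '[[[0,0,0,0,0,-1,-1],[0,0,0,0,0,-1,-1],[0,0,0,0,0,-1,-1],[0,0,0,0,0,-1,-1],[0,0,0,0,0,-1,-1],[0,0,0,0,0,-1,-1],[0,0,0,0,0,-1,-1],[0,0,0,0,0,-1,-1]]]'
python3 ms.py
```

```text
time_s: 50.2
tcp_pos: [0.6409, -0.2259, 0.1213]
eef_rot: [-156.5, -24.6, -49.9]
contact_force: [-2.1, -2.8, 0.4]
gripper_width: 0.0139
gripper_force: 20.1
t 50.2 Mtool [-2.567 -1.112  0.067] F [-2.1 -2.8  0.4] j [ -3.2  15.6 -39.6  10.9  -1.3  37.7] tcp [ 640.9 -225.9  121.3]
```

```bash
python3 -m pendant '[[[0,0,0,0,0,-1,-1],[0,0,0,0,0,-1,-1],[0,0,0,0,0,-1,-1],[0,0,0,0,0,-1,-1],[0,0,0,0,0,-0.7,-1],[0,0,0,0,0,0,-1],[0,0,0,0,0,0,-1],[0,0,0,0,0,0,-1]]]'
python3 ms.py
```

```text
time_s: 51.0
tcp_pos: [0.6407, -0.2261, 0.1213]
eef_rot: [-165.8, -30.6, -30.0]
contact_force: [-3.8, -4.4, 0.4]
gripper_width: 0.0141
gripper_force: 20.2
t 51.0 Mtool [-3.117 -1.834 -0.052] F [-3.8 -4.4  0.4] j [ -3.2  15.6 -39.6  10.9  -1.3  56.2] tcp [ 640.7 -226.1  121.3]
```

```bash
python3 -m pendant '[[[0,0,0,0,0,-1,-1],[0,0,0,0,0,-1,-1],[0,0,0,0,0,-1,-1],[0,0,0,0,0,-1,-1],[0,0,0,0,0,-1,-1],[0,0,0,0,0,-1,-1],[0,0,0,0,0,-1,-1],[0,0,0,0,0,-1,-1]]]'
python3 ms.py
```

```text
time_s: 51.8
tcp_pos: [0.6399, -0.2262, 0.1207]
eef_rot: [173.7, -32.9, 7.8]
contact_force: [-3.9, -3.7, 0.8]
gripper_width: 0.0174
gripper_force: 24.3
t 51.8 Mtool [-1.131 -2.962  0.753] F [-3.9 -3.7  0.8] j [ -3.2  15.6 -39.7  10.9  -1.4  88.3] tcp [ 639.9 -226.2  120.7]
```

Mz rose to 0.75 N m and the pads were forced to 17.4 mm, so the knob is at its stop. I open, retract along the axis and check.

```bash
python3 -m pendant '[[[0,0,0,0,0,0,0.1],[0,0,0,0,0,0,0.1],[0,0,0,0,0,0,0.1],[0,0,0,0,0,0,0.1],[0,0,0,0,0,0,0.1],[0,0,-0.3,0,0,0,0.1],[0,0,-0.6,0,0,0,0.1],[0,0,-0.8,0,0,0,0.1]]]'
python3 -m pendant '[[[0,0,-1,0,0,0,0.1],[0,0,-1,0,0,0,0.1],[0,0,-1,0,0,0,0.1],[-0.7,0,-1,0,0,0,0.1],[-1,0,-1,0,0,0,0.1],[-1,0,-0.8,0,0,0,0.1],[-1,0,-0.5,0,0,0,0.1],[-1,0,0,0,0,0,0.1]]]'
python3 ms.py
python3 - <<'E'
from k import *
knob([cap("top")])
E
```

```text
time_s: 52.6
tcp_pos: [0.6229, -0.2238, 0.1502]
eef_rot: [173.6, -33.0, 7.9]
contact_force: [-0.0, -0.2, 0.3]
gripper_width: 0.0485
gripper_force: 0.0
time_s: 53.4
tcp_pos: [0.4748, -0.2304, 0.2055]
eef_rot: [173.5, -33.3, 8.0]
contact_force: [0.2, 0.2, -1.1]
gripper_width: 0.0485
gripper_force: 0.0
t 53.4 Mtool [ 0.306 -1.791 -0.058] F [ 0.2  0.2 -1.1] j [ -5.2  -5.8 -44.3  -2.8 -17.7 103.7] tcp [ 474.8 -230.4  205.5]
n [-0.559  0.085  0.825] slope 34.5 yaw -8.7 npl 1165 knobpts 148 122 top 0.046 rect [-3.7 -0.9] [14.7 55.6] 83.6 grip [ 645.5 -226.2  117.8]
 white mark uv -22.2 -0.9 29
```

```bash
python3 - <<'E'
from h import *
c=cap("top");P=pts(c);Z=P[...,2]
for k,(b,lo,hi) in dict(cap=((390,203,470,280),.07,.1),remote=((266,240,292,270),.008,.03),tape=((185,160,225,202),.015,.03),mouse=((118,132,155,180),.01,.05),sinks=((80,203,190,282),.031,.05)).items():
    m=np.zeros(Z.shape,bool);m[b[1]:b[3],b[0]:b[2]]=1;m&=(Z>lo)&(Z<hi)
    q=(P[m][:,:2]*1e3).astype(np.float32);R=cv2.minAreaRect(q);print(k,np.round(R[0],1),np.round(R[1],1),"z95",np.percentile(Z[m],95).round(3))
s=r.get_state();print(s["time_s"],s["contact_force"].round(1))
print(r.close_job())
E
```

```text
cap [ 468.8 -397. ] [48.8 33.9] z95 0.089
remote [437.5   2.7] [54.5 35.8] z95 0.021
tape [630.4 197.2] [83.1 81.9] z95 0.027
mouse [698.9 380.2] [104.2  60.3] z95 0.037
sinks [467.  375.2] [158.2 237.6] z95 0.039
53.5 [ 0.6 -0.3  1.4]
the job is handed in; nothing more can be done
None
```

The job is handed in at 53.5 s: both heat sinks lie flat, fins up, in the tray, the capacitor stands in the tote, the knob is turned anticlockwise to its end stop, and the remote, mouse and clear roll are where they were.

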